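# Bring the marked line of a leg blank to the top on a bench lathe

## Task

The turned leg blank on the small bench lathe is to be carved next along its red line. Swing the clear chip guard up and right over to the back so that it stays open on its own, and turn the blank by the handwheel until the red line faces straight up. Leave the lathe like that, and leave the mallet, the wax tin and the chisel on the bench undisturbed.

Things in the scene. Friction and masses are not known exactly. Their poses are not given: they have to be found in the camera images.
- lathe: green bench lathe, bolted down, 520 mm long (own y), 150 mm wide, motor behind. Origin on the bench under the blank's middle. Own x points to the back (away from the robot), y along the line of centres to headstock and handwheel (left), z up. Line of centres 125 mm above the bench. Headstock y = 126 to 220 mm, top z = 159 mm. Tailstock from y = -114 mm; its own small wheel does not turn
- spindle (a joint): rotation (rad) of handwheel, spindle and blank, one rigid piece, about the line of centres. 0 (or any whole turn) = red line straight up; as it grows the top of wheel and blank moves to the lathe's +x (to the back). Turns both ways for several turns with a light even drag (0.12 N m, about 2.5 N at the rim) and stays where it is left
- red_line (a point): middle of the red line on the blank, 26 mm from the line of centres. Own z points straight out through the line, own y along the line of centres. Line 104 mm long, 6.5 mm wide, along a pale wooden turning 190 mm long, 52 mm across its plain middle. Three thin black pencil lines mark the other quarters (90, 180, 270 degrees from the red)
- wheel_centre (a point): centre of the dark handwheel outside the headstock, at y = 262 mm, z = 125 mm of the lathe; does not turn. Rim: round bar 16 mm thick, ring of 48 mm mean radius, top 181 mm above the bench; 3 spokes. 34 mm free between rim and headstock. A white band on the rim is in line with the red line. Pinch the rim from above, fingers closing along the lathe's y; carry it along its arc, hand over hand
- guard (a joint): angle (rad) of the hinged clear guard over the blank: 0 = shut (rests there), 1.95 = fully open on its stop, leaning back. Weighs 0.35 kg; its balance point is near 1.25: released below about 1.15 it falls shut, above about 1.35 it falls open by itself
- guard_hinge (a point): middle of the guard's hinge line, which lies along the lathe's y at the back, at x = 78 mm, z = 138 mm of the lathe. Turns with the guard
- guard_knob (a point): middle of the black knob on the guard's front: 22 mm diameter, 37 mm long, along the guard's own x (points to the robot when shut, up at 1.57). When shut, 180 mm before and 6 mm below the hinge, 132 mm above the bench; swings up and back about the hinge. Pinch it from above, fingers closing along the lathe's y; it turns between the pads
- mallet: turned wooden mallet, 68 mm across, 235 mm tall, standing on its head; bystander. Origin at its foot
- wax: flat round tin, 77 mm diameter, 31 mm high; bystander. Origin at the centre of its underside
- chisel: carving chisel with a turned handle lying on the bench, 227 mm long, 22 mm thick; bystander. Origin at the centre of its underside

How it is judged (in metres and radians):
At the end, for the whole second after the job is handed in: The guard rests open against its stop (joint above 1.8 rad), the red line faces up within 0.15 rad (about 8.5 degrees), and spindle and guard are at rest (value of joint guard above 1.8 rad and angle between red_line's own z axis and vertical below 0.15 rad and velocity of joint spindle between -0.05 and 0.05 rad/s and velocity of joint guard between -0.05 and 0.05 rad/s); the robot touches nothing.
It fails at once if the mallet, wax tin or chisel is moved more than 40 mm, or the mallet is tipped over (distance of any of mallet, wax, chisel from where it was at the start of the episode above 0.04 m or angle between mallet's own z axis and vertical above 0.5 rad).
It also fails if it takes over 64 s, if anything falls off the work surface, if the arm or the gripper's body presses on something with over 40 N, if the wrist force passes 120 N, or if a joint passes its speed limit or range.

## Robot

A 6-joint arm with a two-finger parallel gripper is mounted at the origin on a cart in front of the work surface, level with it; the furniture and walls round the work are solid. World frame = base frame: x ahead of the robot, y to its left, z up, the work surface at z = 0. Lengths are in m, angles in degrees, forces in N, time in s.
With the tool pointing down it reaches from about 0.35 to 0.875 m from the base axis. Payload 4.2 kg.
Tool frame: the origin (TCP) lies on the centre line of the jaws, within the pads' length; the fingertips stand 25 mm ahead of it and the grasp point (between the pads) lies 6 mm ahead of it (finger_overhang is the distance from the TCP to the fingertips, in m); z points along the fingers, y is the line along which they close (so a half turn about z gives the same grasp; the last joint's range is limited). The gripper opens to 87 mm and grips with 3 to 60 N. Pads are 19 mm wide; open, the fingers measure 117 mm over their backs; the gripper's body (75 mm by 190 mm) begins 51 mm behind the grasp point.
Start: joints at [86.494, 22.042, 0.453, 0, -68.411, -14.817], TCP at [0.196, 0.593, 0.248] pointing down, gripper open.
Joint ranges: [-179.83, 179.83], [-69.29, 118.12], [-61.27, 80.66], [-181.25, 117.63], [-171.15, -9.14], [-177.46, 177.46]. Speed limits (degrees/s): [159.86, 159.86, 180, 180, 180, 180].

## Interface

Orientations are given as a 3x3 rotation matrix whose columns are the frame's x, y, z axes.
In Python, from station import sense, capture, finish_job, spot_in, tip_of, finger_overhang gives the robot as it stands. The module is installed in compiled form; this text tells all that it offers.
- The arm moves only by the tool servo_tool, never from a script. Its arguments are lists of equal length, an entry for each row: "slide": the shift along the tool's x, y, z in m, a list of three; "spin": the turn about the tool's z in degrees; "grip": the closure, from 0 (fully open) to 1 (shut). A call has exactly 5 rows; each row is the pose to reach, as a shift and turn from the pose commanded when the call began, along the tool's axes at that moment; what a row does not reach only later rows make up. A row lasts 1/12 s, in which the tool goes at most 41.7 mm and 7.16 degrees, less where a joint would pass 70% of its speed; a pose out of reach is approached as far as the arm can. A call with a gripper value outside its range is refused whole. The fingers move at their own pace and stop on an object; the grip force is fixed at half the most. Time passes only in rows, so rows that repeat a pose let the fingers close, or fill a call up. It gives the time, the measured TCP pose, the force, the opening and the grip force at its end, in the units of the state.
- sense(): the state, without advancing time (a new reading comes with each control period).
- capture(name): name is "side" or "top" or "wrist"; returns a dict with "pixels" (400x640x3 uint8, blue, green, red), "depth" (400x640 float32, m along the optical axis (not along the pixel's ray), 0 where there is no reading), "fx", "fy", "cx", "cy" (pixels), "R" (3x3) and "t" (3): a world point X has camera coordinates R X + t; the wrist camera has in their place "hand_eye" (4x4, takes a point from camera to tool coordinates, whose origin is the TCP and whose axes are the flange's). Camera axes: x right, y down, z forward; pixel columns grow to the right and rows downward; lengths in m; the calibration is good to about 2 mm. A picture is of the moment at which its call begins: read the wrist's pose just before it.
- finish_job(): hands the job in; it is judged then, once.
Trained networks look in the newest picture that a camera, given by its name, has taken for a name from the list of things; names that differ only in an ending like _2 or _b are one class to them, and where a whole thing is asked for, a point or a joint stands for the part that bears it (a point fixed in the world has none). Each returns a list of dicts, best first, with "conf" (0 to 1); they miss things now and then, are a little off and sometimes report something else, mostly with a low value. They report only what shows in the picture. A call takes as long as a camera call.
- spot_in(thing, camera): "point" ([x, y, z] in m, in world coordinates, good to about 4 mm: the middle of the surface that is visible of it).
- tip_of(thing, camera): "point" ([x, y, z] in m, in world coordinates, good to about 4 mm: a listed point, or the origin of a listed thing).
The state is a dict: "time_s": time; "joints": joint angles; "joint_velocities": joint speeds; "effort": joint torques, N m; "tcp_pos": TCP position; "ee_rot": TCP orientation; "wrist_force": force on the tool from outside, world axes, zero at the start; "moment": the same for the moment, N m; "gripper_width": opening from 0.0 (shut) to 1.0 (fully open); "gripper_force": force on a finger pad.
Only numpy, scipy, OpenCV 4.12 (cv2) and the standard library are available. Lean on these libraries where they do the work, as an engineer would, in place of code of your own. Each camera call takes 0.05 s, during which the arm holds its last target. There are 200 camera calls.

## Working session

There is one attempt and no reset: what is moved stays moved. The work goes in short steps, Python scripts to look and compute and a tool call to move; the robot and the scene stay as the last step left them, time stands still between calls to the robot, and variables do not carry over. Pictures are saved under pics/ and viewed, at most 10 in all, crops included, and the job is handed in when it is done.

Besides the shell and the picture viewer there is one more tool, called as name([rows], argument=value, ...), one row to a line, values as JSON. servo_tool: Moves the arm, as the interface text tells. Its arguments: {"type":"object","properties":{"slide":{"type":"array"},"spin":{"type":"array"},"grip":{"type":"array"}},"required":["slide","spin","grip"]}

```bash
mkdir -p pics; cat > h.py <<'E'
import numpy as np, cv2
from station import *
def px2w(c,u,v,d=None):
    d=c["depth"][int(v),int(u)] if d is None else d
    X=np.array([(u-c["cx"])/c["fx"]*d,(v-c["cy"])/c["fy"]*d,d])
    return c["R"].T@(X-c["t"])
def w2px(c,X):
    q=c["R"]@np.array(X)+c["t"]; return c["fx"]*q[0]/q[2]+c["cx"],c["fy"]*q[1]/q[2]+c["cy"]
E
python3 - <<'E'
from h import *
np.set_printoptions(precision=4,suppress=True)
s=sense();print(s["time_s"],s["tcp_pos"],s["ee_rot"],s["gripper_width"],finger_overhang)
for n in("side","top"):
    c=capture(n);cv2.imwrite(f"pics/{n}0.png",c["pixels"])
    print(n,"cam pos",-c["R"].T@c["t"])
    for t in("lathe","wheel_centre","guard_hinge","guard_knob","red_line","mallet","wax","chisel"):
        r=tip_of(t,n); print(t,[(np.round(x["point"],4),round(x["conf"],2)) for x in r[:2]])
E
```

```text
0.0 [0.1963 0.5928 0.2465] [[ 0.9493 -0.3145 -0.0006]
 [-0.3145 -0.9492 -0.0022]
 [ 0.0001  0.0022 -1.    ]] 0.9966033437563964 0.025
side cam pos [ 0.2987 -1.2074  1.1591]
lathe [(array([ 0.5296,  0.0261, -0.0064]), 0.68), (array([ 0.3665, -0.2543, -0.0005]), 0.47)]
wheel_centre [(array([0.505 , 0.2846, 0.1223]), 0.59)]
guard_hinge [(array([0.6022, 0.0296, 0.1358]), 0.66), (array([ 0.6384, -0.3593,  0.0011]), 0.44)]
guard_knob [(array([0.4294, 0.0196, 0.1336]), 0.8)]
red_line []
mallet [(array([ 0.6383, -0.3582, -0.0008]), 0.75)]
wax [(array([ 0.37  , -0.2518, -0.0025]), 0.62)]
chisel [(array([0.4438, 0.4051, 0.0009]), 0.65)]
top cam pos [0.2927 0.0371 1.1569]
lathe [(array([ 0.5271,  0.0289, -0.    ]), 0.88)]
wheel_centre [(array([0.5019, 0.2862, 0.1258]), 0.84)]
guard_hinge [(array([0.6085, 0.0335, 0.1358]), 0.87)]
guard_knob [(array([0.4289, 0.0156, 0.1284]), 0.69), (array([0.4984, 0.2885, 0.1263]), 0.39)]
red_line []
mallet [(array([ 0.6401, -0.3591, -0.0005]), 0.55)]
wax [(array([ 0.3705, -0.2494,  0.0043]), 0.78)]
chisel [(array([ 0.4431,  0.3998, -0.0008]), 0.94)]
```

View pics/top0.png

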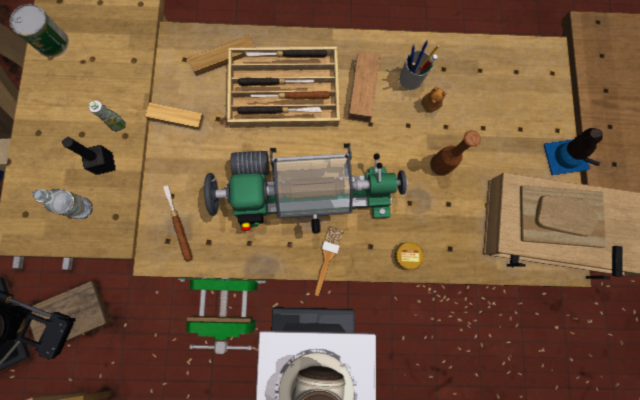

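View pics/side0.png

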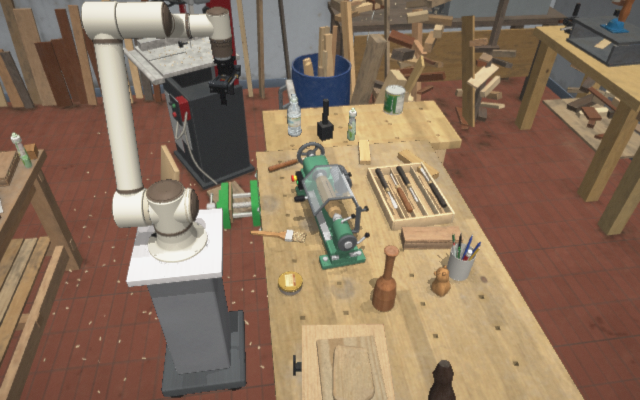

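Top view: lathe with headstock and wheel at (211,195), guard knob at (316,225), wax tin at (409,256), mallet at about (448,160), chisel at (178,225). Side view: guard is shut and the red line isn't visible, so it points away or down. The lathe is yawed about 5.4°, so I'm moving over the knob.

servo_tool([
  [0.026,0.031,0],
  [0.052,0.062,0],
  [0.078,0.093,0],
  [0.104,0.124,0],
  [0.13,0.155,0],
], spin=[-5,-10,-15,-20,-23.7], grip=[0,0,0,0,0])

```text
time_s: 1.32
tcp_pos: [0.2714, 0.4035, 0.2476]
ee_rot: [[0.995, 0.098, 0.0], [0.098, -0.995, 0.0], [0.0, -0.0, -1.0]]
wrist_force: [0.2, -0.0, 0.3]
gripper_width: 1.0
gripper_force: 0.0
```

servo_tool([
  [0.01,0.04,0],
  [0.02,0.08,0],
  [0.03,0.12,0],
  [0.04,0.16,0],
  [0.05,0.2,0],
], spin=[0,0,0,0,0], grip=[0,0,0,0,0])

```text
time_s: 1.73
tcp_pos: [0.3398, 0.209, 0.248]
ee_rot: [[0.996, 0.095, 0.001], [0.095, -0.996, 0.001], [0.001, -0.001, -1.0]]
wrist_force: [1.8, -0.3, -0.0]
gripper_width: 1.0
gripper_force: 0.0
```

servo_tool([
  [0.01,0.04,0],
  [0.02,0.08,0],
  [0.03,0.12,0],
  [0.04,0.16,0],
  [0.05,0.2,0],
], spin=[0,0,0,0,0], grip=[0,0,0,0,0])

```text
time_s: 2.15
tcp_pos: [0.4084, 0.0144, 0.2482]
ee_rot: [[0.996, 0.094, 0.002], [0.094, -0.996, 0.001], [0.002, -0.001, -1.0]]
wrist_force: [1.5, 1.5, -0.4]
gripper_width: 1.0
gripper_force: 0.0
```

```bash
cat >> h.py <<'E'
np.set_printoptions(precision=4,suppress=True)
def wcap(name=None):
    s=sense(); c=capture("wrist"); T=np.eye(4); T[:3,:3]=s["ee_rot"]; T[:3,3]=s["tcp_pos"]
    M=np.linalg.inv(T@c["hand_eye"]); c["R"]=M[:3,:3]; c["t"]=M[:3,3]
    if name: cv2.imwrite(f"pics/{name}.png",c["pixels"])
    return s,c
E
python3 - <<'E'
from h import *
s,c=wcap("w1"); print(s["tcp_pos"],s["time_s"],-c["R"].T@c["t"])
for t in("guard_knob","wheel_centre","guard_hinge","lathe","red_line"):
    print(t,[(np.round(x["point"],4),round(x["conf"],2)) for x in tip_of(t,"wrist")[:2]],[(np.round(x["point"],4),round(x["conf"],2)) for x in spot_in(t,"wrist")[:2]])
E
```

```text
[0.4084 0.0144 0.2482] 2.15 [0.4872 0.0215 0.3851]
guard_knob [(array([0.4281, 0.0135, 0.1345]), 0.63)] [(array([0.505 , 0.0169, 0.1871]), 0.59)]
wheel_centre [] [(array([0.5059, 0.0292, 0.1577]), 0.9)]
guard_hinge [] [(array([0.5006, 0.0235, 0.1887]), 0.63)]
lathe [] [(array([0.5045, 0.0259, 0.1591]), 0.74)]
red_line [] []
```

View pics/w1.png

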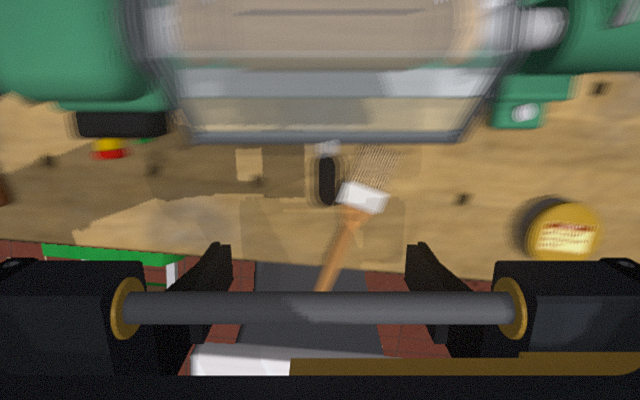

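The wrist picture is a little blurred. The knob is at (326,180), just ahead of the jaws, and agrees with about (0.429, 0.016, 0.132). I'm going down on it.

servo_tool([
  [0.016,0,0.025],
  [0.016,0,0.05],
  [0.016,0,0.075],
  [0.016,0,0.095],
  [0.016,0,0.107],
], spin=[0,0,0,0,0], grip=[0,0,0,0,0.2])

```text
time_s: 3.12
tcp_pos: [0.4228, 0.0183, 0.1384]
ee_rot: [[0.995, 0.095, -0.003], [0.095, -0.995, -0.001], [-0.004, 0.001, -1.0]]
wrist_force: [0.2, 0.7, 0.3]
gripper_width: 0.97
gripper_force: 0.0
```

servo_tool([
  [0,0,0],
  [0,0,0],
  [0,0,0],
  [0,0,0],
  [0,0,0],
], spin=[0,0,0,0,0], grip=[0.5,0.85,0.9,0.9,0.9])

```text
time_s: 3.53
tcp_pos: [0.4247, 0.0183, 0.1416]
ee_rot: [[0.996, 0.094, 0.002], [0.094, -0.996, 0.001], [0.002, -0.001, -1.0]]
wrist_force: [0.1, 0.7, 0.4]
gripper_width: 0.633
gripper_force: 0.0
```

servo_tool([
  [0,0,0],
  [0,0,0],
  [0,0,0],
  [0,0,0],
  [0,0,0],
], spin=[0,0,0,0,0], grip=[0.9,0.9,0.9,0.9,0.9])

```text
time_s: 3.95
tcp_pos: [0.4242, 0.0159, 0.1409]
ee_rot: [[0.995, 0.096, -0.001], [0.096, -0.995, -0.005], [-0.001, 0.005, -1.0]]
wrist_force: [7.6, -25.5, -1.5]
gripper_width: 0.25
gripper_force: 12.9
```

servo_tool([
  [0,0,0],
  [0,0,0],
  [0,0,0],
  [0,0,0],
  [0,0,0],
], spin=[0,0,0,0,0], grip=[0.9,0.9,0.9,0.9,0.9])

```text
time_s: 4.37
tcp_pos: [0.4243, 0.0155, 0.1407]
ee_rot: [[0.995, 0.095, -0.001], [0.095, -0.995, -0.005], [-0.001, 0.005, -1.0]]
wrist_force: [4.2, -13.5, -0.6]
gripper_width: 0.241
gripper_force: 30.0
```

```bash
python3 - <<'E'
from h import *
# arc of grasp point about hinge, shift from start: tool x = back, tool z = down
gp=np.array([-.183,-.0027]) # grasp point rel. hinge (lathe x,z): .4247->.6055-ish ; .1356-.138
for a in np.arange(0,1.85,.1):
    p=np.array([[np.cos(a),np.sin(a)],[-np.sin(a),np.cos(a)]])@gp-gp
    print(round(a,2),np.round([p[0],-p[1]],4))
E
```

```text
0.0 [ 0. -0.]
0.1 [ 0.0006 -0.0183]
0.2 [ 0.0031 -0.0364]
0.3 [ 0.0074 -0.0542]
0.4 [ 0.0134 -0.0715]
0.5 [ 0.0211 -0.0881]
0.6 [ 0.0304 -0.1038]
0.7 [ 0.0413 -0.1185]
0.8 [ 0.0536 -0.1321]
0.9 [ 0.0671 -0.1444]
1.0 [ 0.0819 -0.1552]
1.1 [ 0.0976 -0.1646]
1.2 [ 0.1142 -0.1723]
1.3 [ 0.1314 -0.1783]
1.4 [ 0.1492 -0.1826]
1.5 [ 0.1674 -0.1851]
1.6 [ 0.1856 -0.1857]
1.7 [ 0.2039 -0.1845]
1.8 [ 0.2219 -0.1815]
```

servo_tool([
  [0.0,0.003,-0.009],
  [0.001,0.003,-0.022],
  [0.003,0.003,-0.036],
  [0.007,0.003,-0.053],
  [0.013,0.003,-0.0715],
], spin=[0,0,0,0,0], grip=[0.9,0.9,0.9,0.9,0.9])

```text
time_s: 4.78
tcp_pos: [0.4362, 0.0163, 0.2116]
ee_rot: [[0.996, 0.093, -0.003], [0.093, -0.996, 0.0], [-0.003, -0.001, -1.0]]
wrist_force: [2.0, 1.2, -3.3]
gripper_width: 0.241
gripper_force: 30.0
```

servo_tool([
  [0.008,0,-0.0165],
  [0.017,0,-0.032],
  [0.028,0,-0.047],
  [0.04,0,-0.0605],
  [0.054,0,-0.073],
], spin=[0,0,0,0,0], grip=[0.9,0.9,0.9,0.9,0.9])

```text
time_s: 5.2
tcp_pos: [0.4889, 0.0213, 0.2851]
ee_rot: [[0.996, 0.093, -0.006], [0.093, -0.996, 0.0], [-0.006, -0.001, -1.0]]
wrist_force: [-4.3, 2.8, 0.5]
gripper_width: 0.242
gripper_force: 30.0
```

servo_tool([
  [0.015,0,-0.011],
  [0.0305,0,-0.02],
  [0.047,0,-0.028],
  [0.064,0,-0.034],
  [0.082,0,-0.038],
], spin=[0,0,0,0,0], grip=[0.9,0.9,0.9,0.9,0.9])

```text
time_s: 5.62
tcp_pos: [0.5728, 0.0294, 0.3242]
ee_rot: [[0.996, 0.094, -0.001], [0.094, -0.996, 0.001], [-0.0, -0.001, -1.0]]
wrist_force: [-2.1, 2.5, 2.0]
gripper_width: 0.244
gripper_force: 30.0
```

servo_tool([
  [0.018,0,-0.0025],
  [0.036,0,-0.003],
  [0.05,0,-0.0025],
  [0.055,0,-0.002],
  [0.055,0,-0.002],
], spin=[0,0,0,0,0], grip=[0.9,0.9,0.9,0.9,0.9])

```text
time_s: 6.03
tcp_pos: [0.6289, 0.0348, 0.3254]
ee_rot: [[0.996, 0.094, 0.002], [0.094, -0.996, 0.001], [0.002, -0.0, -1.0]]
wrist_force: [0.5, 2.4, 4.4]
gripper_width: 0.239
gripper_force: 30.0
```

servo_tool([
  [0,0,0],
  [0,0,0],
  [0,0,0],
  [0,0,0],
  [0,0,0],
], spin=[0,0,0,0,0], grip=[0.3,0,0,0,0])

```text
time_s: 6.45
tcp_pos: [0.627, 0.0337, 0.3248]
ee_rot: [[0.996, 0.094, -0.001], [0.094, -0.996, -0.0], [-0.001, 0.0, -1.0]]
wrist_force: [-0.5, 0.2, -0.0]
gripper_width: 0.532
gripper_force: 0.0
```

servo_tool([
  [0,0,-0.02],
  [0,0,-0.045],
  [-0.01,0,-0.065],
  [-0.035,0,-0.075],
  [-0.07,0,-0.075],
], spin=[0,0,0,0,0], grip=[0,0,0,0,0])

```text
time_s: 6.87
tcp_pos: [0.5591, 0.0275, 0.4013]
ee_rot: [[0.996, 0.093, 0.004], [0.093, -0.996, -0.0], [0.004, 0.0, -1.0]]
wrist_force: [-0.5, 0.5, 1.1]
gripper_width: 0.915
gripper_force: 0.0
```

servo_tool([
  [-0.038,0,0],
  [-0.076,0,0],
  [-0.114,0,0],
  [-0.145,0,0],
  [-0.145,0,0],
], spin=[0,0,0,0,0], grip=[0,0,0,0,0])

```text
time_s: 7.28
tcp_pos: [0.4085, 0.0124, 0.4016]
ee_rot: [[0.996, 0.095, 0.002], [0.095, -0.996, 0.002], [0.002, -0.001, -1.0]]
wrist_force: [0.2, -0.6, -0.1]
gripper_width: 1.002
gripper_force: 0.0
```

```bash
python3 - <<'E'
from h import *
s,c=wcap("w2"); print(s["tcp_pos"],s["time_s"],s["wrist_force"])
for t in("red_line","guard_knob"):
    print(t,[(np.round(x["point"],4),round(x["conf"],2)) for x in tip_of(t,"wrist")[:2]],[(np.round(x["point"],4),round(x["conf"],2)) for x in spot_in(t,"wrist")[:2]])
t=capture("top"); o=[]
for n in("wheel_centre","guard_knob","lathe","red_line"): print(n,[(np.round(x["point"],4),round(x["conf"],2)) for x in tip_of(n,"top")[:2]])
v=capture("side")
for n in("wheel_centre","guard_knob","lathe","red_line"): print(n,[(np.round(x["point"],4),round(x["conf"],2)) for x in tip_of(n,"side")[:2]])
a=cv2.resize(t["pixels"][130:240,190:420],(0,0),fx=2.4,fy=2.4,interpolation=2)
b=cv2.resize(v["pixels"][130:280,250:390],(0,0),fx=1.7,fy=1.7,interpolation=2)
w=cv2.resize(c["pixels"],(480,300))
im=np.zeros((575,800,3),np.uint8); im[:a.shape[0],:a.shape[1]]=a; im[:b.shape[0],560:560+b.shape[1]]=b; im[270:570,:480]=w
cv2.imwrite("pics/m2.png",im)
E
```

```text
[0.4085 0.0124 0.4016] 7.2833 [ 0.2243 -0.5841 -0.1213]
red_line [(array([0.5534, 0.0293, 0.1211]), 0.93), (array([0.5027, 0.2906, 0.1201]), 0.66)] [(array([0.5205, 0.0927, 0.1476]), 0.74)]
guard_knob [] []
wheel_centre [(array([0.5001, 0.2863, 0.1263]), 0.78)]
guard_knob [(array([0.6677, 0.0373, 0.306 ]), 0.89)]
lathe []
red_line []
wheel_centre [(array([0.5052, 0.2809, 0.1212]), 0.85), (array([ 0.5303,  0.0248, -0.0052]), 0.54)]
guard_knob []
lathe [(array([ 0.5321,  0.0242, -0.0061]), 0.55), (array([ 0.643 , -0.3563,  0.0021]), 0.3)]
red_line [(array([0.5546, 0.0288, 0.115 ]), 0.75), (array([ 0.3685, -0.2541, -0.001 ]), 0.27)]
```

View pics/m2.png

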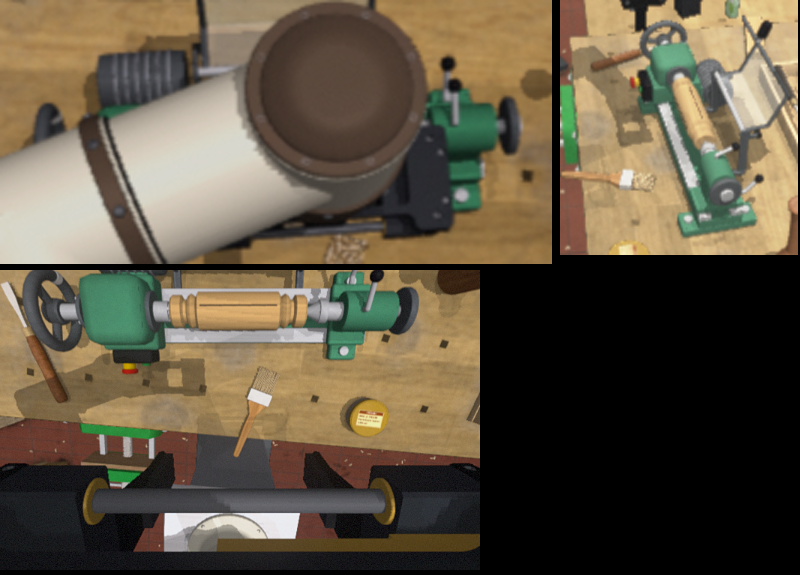

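The composite shows the guard leaning back on its stop, with the knob at the upper right of the side crop. The pale blank is exposed, with one pencil line just behind its top (wrist part, row about 304). The red line isn't seen and the network puts it at the back, about 104° from up. So the wheel's top has to come towards the robot by about 1.8 rad. I'm going to the wheel now.

servo_tool([
  [0.006,-0.036,0.01],
  [0.012,-0.072,0.02],
  [0.018,-0.108,0.03],
  [0.024,-0.144,0.04],
  [0.03,-0.18,0.05],
], spin=[0,0,0,0,0], grip=[0,0.2,0.4,0.55,0.6])

```text
time_s: 8.45
tcp_pos: [0.4262, 0.1976, 0.3499]
ee_rot: [[0.996, 0.094, 0.001], [0.094, -0.996, 0.001], [0.001, -0.0, -1.0]]
wrist_force: [1.0, -1.3, -0.4]
gripper_width: 0.783
gripper_force: 0.0
```

servo_tool([
  [0.005,-0.03,0.025],
  [0.01,-0.06,0.045],
  [0.012,-0.085,0.06],
  [0.012,-0.085,0.06],
  [0.012,-0.085,0.06],
], spin=[0,0,0,0,0], grip=[0.6,0.6,0.6,0.6,0.6])

```text
time_s: 8.87
tcp_pos: [0.4301, 0.2823, 0.2887]
ee_rot: [[0.995, 0.096, -0.002], [0.096, -0.995, -0.003], [-0.002, 0.003, -1.0]]
wrist_force: [0.1, 0.1, 0.2]
gripper_width: 0.438
gripper_force: 0.0
```

```bash
python3 - <<'E'
from h import *
s,c=wcap("w3"); print(s["tcp_pos"],s["time_s"],s["gripper_width"],-c["R"].T@c["t"])
for t in("red_line","wheel_centre"):
    print(t,[(np.round(x["point"],4),round(x["conf"],2)) for x in tip_of(t,"wrist")[:2]])
print(w2px(c,[.5035,.2855,.125]),w2px(c,[.5035,.2855,.173]))
# dark rim points near top height, from depth
d=c["depth"]; v,u=np.mgrid[0:400,0:640]
P=np.stack([(u-c["cx"])/c["fx"]*d,(v-c["cy"])/c["fy"]*d,d],-1)
W=(P-c["t"])@c["R"]
m=(d>0)&(W[...,2]>.13)&(W[...,2]<.2)&(W[...,1]>.25)&(W[...,1]<.33)&(abs(W[...,0]-.5)<.08)
q=W[m]; print(len(q),q.min(0),q.max(0))
ax=np.array([np.cos(.0942),np.sin(.0942)]); ly=np.array([-ax[1],ax[0]])
lx=(q[:,:2]-[.5035,.2855])@ax; yy=(q[:,:2]-[.5035,.2855])@ly
for a in np.arange(-.06,.061,.01):
    k=(abs(lx-a)<.004)
    if k.sum()>5: print(round(a,3),k.sum(),"y",np.percentile(yy[k],[2,50,98]),"ztop",np.percentile(q[k,2],97))
E
```

```text
[0.4301 0.2823 0.2887] 8.8667 0.43810058955780723 [0.5094 0.2899 0.4254]
red_line []
wheel_centre [(array([0.5043, 0.29  , 0.1226]), 0.7)]
(np.float64(322.2903985475943), np.float64(101.2590487859711)) (np.float64(323.18658699592817), np.float64(102.79957443773542))
4212 [0.4488 0.25   0.13  ] [0.5568 0.3005 0.1824]
-0.05 93 y [-0.0064  0.0004  0.0074] ztop 0.15699430112652674
-0.04 178 y [-0.0071  0.0005  0.0077] ztop 0.16742271043441867
-0.03 218 y [-0.0074  0.0007  0.0079] ztop 0.17436013445667262
-0.02 250 y [-0.0077  0.0001  0.0077] ztop 0.17853615245654375
-0.01 498 y [-0.0332 -0.0039  0.0113] ztop 0.18015253085884358
0.0 712 y [-0.0346 -0.0066  0.0138] ztop 0.18089933992609977
0.01 472 y [-0.0342 -0.0024  0.0113] ztop 0.1800014858674148
0.02 280 y [-0.0072  0.0003  0.0076] ztop 0.17783026171475852
0.03 280 y [-0.0074  0.0002  0.0076] ztop 0.1730459828993889
0.04 238 y [-0.0071  0.0002  0.0077] ztop 0.16584761758890734
0.05 120 y [-0.0059  0.0006  0.0071] ztop 0.15347861303624302
```

View pics/w3.png

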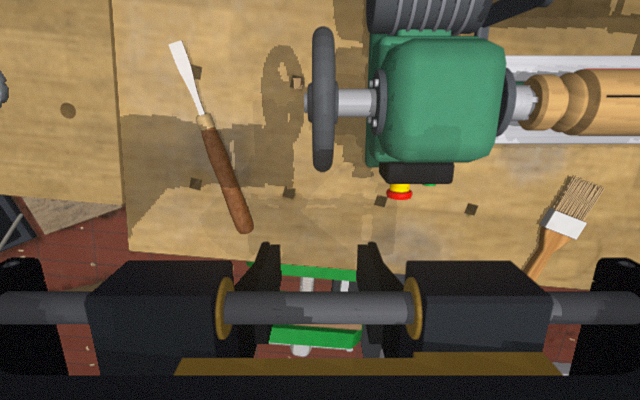

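The wrist view shows the handwheel edge-on at (322,100) with clear space on both sides. The pencil line is at (615,97), and no white band shows on the upper rim. I'm moving over the rim and down.

servo_tool([
  [0.03,0.002,0],
  [0.06,0.004,0.01],
  [0.082,0.005,0.03],
  [0.088,0.005,0.05],
  [0.088,0.005,0.065],
], spin=[0,0,0,0,0], grip=[0.6,0.6,0.6,0.6,0.6])

```text
time_s: 9.43
tcp_pos: [0.5202, 0.2836, 0.2243]
ee_rot: [[0.996, 0.09, 0.0], [0.09, -0.996, 0.001], [0.0, -0.0, -1.0]]
wrist_force: [-1.0, -0.1, -0.4]
gripper_width: 0.402
gripper_force: 0.0
```

servo_tool([
  [0,0,0.015],
  [0,0,0.03],
  [0,0,0.042],
  [0,0,0.048],
  [0,0,0.048],
], spin=[0,0,0,0,0], grip=[0.6,0.6,0.6,0.6,0.6])

```text
time_s: 9.85
tcp_pos: [0.5183, 0.2838, 0.1767]
ee_rot: [[0.996, 0.092, -0.001], [0.092, -0.996, -0.001], [-0.001, 0.001, -1.0]]
wrist_force: [-0.0, -1.3, -0.1]
gripper_width: 0.4
gripper_force: 0.0
```

servo_tool([
  [0,0,0],
  [0,0,0],
  [0,0,0],
  [0,0,0],
  [0,0,0],
], spin=[0,0,0,0,0], grip=[0.75,0.95,0.95,0.95,0.95])

```text
time_s: 10.27
tcp_pos: [0.519, 0.2874, 0.1782]
ee_rot: [[0.996, 0.094, 0.003], [0.094, -0.996, 0.005], [0.003, -0.005, -1.0]]
wrist_force: [-0.6, 5.5, -0.5]
gripper_width: 0.174
gripper_force: 30.0
```

```bash
python3 - <<'E'
from h import *
s=sense(); print(s["tcp_pos"],s["gripper_width"],s["gripper_force"],s["wrist_force"])
def P(d): a=np.radians(d); return np.array([.048*np.sin(a),-.048*np.cos(a)])
for d in range(20,-66,-5): print(d,np.round((P(d)-P(20))*1000,1))
E
```

```text
[0.519  0.2874 0.1782] 0.17389880741326216 29.99297535046935 [-0.5602  5.5416 -0.4841]
20 [0. 0.]
15 [-4.  -1.3]
10 [-8.1 -2.2]
5 [-12.2  -2.7]
0 [-16.4  -2.9]
-5 [-20.6  -2.7]
-10 [-24.8  -2.2]
-15 [-28.8  -1.3]
-20 [-32.8   0. ]
-25 [-36.7   1.6]
-30 [-40.4   3.5]
-35 [-43.9   5.8]
-40 [-47.3   8.3]
-45 [-50.4  11.2]
-50 [-53.2  14.3]
-55 [-55.7  17.6]
-60 [-58.   21.1]
-65 [-59.9  24.8]
```

servo_tool([
  [-0.0065,-0.002,-0.002],
  [-0.013,-0.002,-0.003],
  [-0.0197,-0.002,-0.003],
  [-0.0264,-0.002,-0.002],
  [-0.0328,-0.002,0],
], spin=[0,0,0,0,0], grip=[0.95,0.95,0.95,0.95,0.95])

```text
time_s: 10.68
tcp_pos: [0.4888, 0.2846, 0.179]
ee_rot: [[0.995, 0.095, 0.009], [0.095, -0.995, 0.003], [0.009, -0.002, -1.0]]
wrist_force: [10.3, -2.2, -1.3]
gripper_width: 0.176
gripper_force: 30.0
```

servo_tool([
  [-0.006,0,0.0027],
  [-0.012,0,0.0063],
  [-0.017,0,0.0106],
  [-0.0214,0,0.0156],
  [-0.0252,0,0.0211],
], spin=[0,0,0,0,0], grip=[0.95,0.95,0.95,0.95,0.95])

```text
time_s: 11.1
tcp_pos: [0.4645, 0.2823, 0.1595]
ee_rot: [[0.995, 0.096, 0.01], [0.096, -0.995, 0.003], [0.011, -0.002, -1.0]]
wrist_force: [9.2, -4.5, 5.7]
gripper_width: 0.176
gripper_force: 30.0
```

servo_tool([
  [0,0,0],
  [0,0,0],
  [0,0,0],
  [0,0,0],
  [0,0,0],
], spin=[0,0,0,0,0], grip=[0.8,0.6,0.6,0.6,0.6])

```text
time_s: 11.52
tcp_pos: [0.4604, 0.2816, 0.1559]
ee_rot: [[0.996, 0.094, -0.0], [0.094, -0.996, -0.0], [-0.0, 0.0, -1.0]]
wrist_force: [-0.7, 0.2, -0.1]
gripper_width: 0.375
gripper_force: 0.0
```

servo_tool([
  [0,0,-0.02],
  [0,0,-0.055],
  [0,0,-0.09],
  [-0.01,0.01,-0.125],
  [-0.02,0.03,-0.14],
], spin=[0,0,0,0,0], grip=[0.6,0.6,0.6,0.6,0.6])

```text
time_s: 11.93
tcp_pos: [0.4451, 0.2517, 0.3007]
ee_rot: [[0.995, 0.096, 0.007], [0.096, -0.995, 0.005], [0.007, -0.004, -1.0]]
wrist_force: [0.6, -0.5, 1.8]
gripper_width: 0.399
gripper_force: 0.0
```

servo_tool([
  [-0.005,0.035,0],
  [-0.01,0.07,0],
  [-0.01,0.1,0],
  [-0.01,0.1,0],
  [-0.01,0.1,0],
], spin=[0,0,0,0,0], grip=[0.6,0.6,0.6,0.6,0.6])

```text
time_s: 12.35
tcp_pos: [0.4427, 0.1481, 0.2962]
ee_rot: [[0.996, 0.092, 0.0], [0.092, -0.996, 0.001], [0.0, -0.0, -1.0]]
wrist_force: [0.6, 0.5, 0.6]
gripper_width: 0.4
gripper_force: 0.0
```

```bash
cat >> h.py <<'E'
AX=np.array([np.cos(.0942),np.sin(.0942),0]); LY=np.array([-AX[1],AX[0],0]); WC=np.array([.5025,.2856,.125])
def angles(c):
    "colour profile over angle on the plain middle of the blank: red score, darkness"
    out=[]; C=-c["R"].T@c["t"]
    for a in range(-80,86,2):
        n=np.sin(np.radians(a))*AX+np.array([0,0,np.cos(np.radians(a))]); px=[]
        for y in np.linspace(-.035,.035,29):
            X=WC+(y-.262)*LY+.026*n
            if (C-X)@n<.12*np.linalg.norm(C-X): continue
            u,v=w2px(c,X)
            if 0<=u<639 and 0<=v<399: px.append(cv2.getRectSubPix(c["pixels"].astype(np.float32),(1,1),(float(u),float(v)))[0,0])
        if len(px)>8:
            b,g,r=np.median(px,0); out.append((a,r-g,(b+g+r)/3))
    return np.array(out)
E
python3 - <<'E'
from h import *
s,c=wcap("w4"); print(s["tcp_pos"],s["time_s"])
for t in("red_line",): print(t,[(np.round(x["point"],4),round(x["conf"],2)) for x in tip_of(t,"wrist")[:2]],[(np.round(x["point"],4),round(x["conf"],2)) for x in spot_in(t,"wrist")[:2]])
print(angles(c).astype(int).tolist())
E
```

```text
[0.4427 0.1481 0.2962] 12.35
red_line [(array([0.5391, 0.0274, 0.1488]), 0.93)] [(array([0.5236, 0.0835, 0.1454]), 0.95)]
[[-76, 8, 142], [-74, 12, 130], [-72, 14, 116], [-70, 19, 98], [-68, 21, 89], [-66, 21, 81], [-64, 21, 72], [-62, 18, 66], [-60, 17, 63], [-58, 19, 70], [-56, 24, 93], [-54, 30, 109], [-52, 34, 121], [-50, 34, 126], [-48, 35, 128], [-46, 34, 128], [-44, 36, 129], [-42, 36, 130], [-40, 36, 132], [-38, 37, 135], [-36, 38, 137], [-34, 39, 141], [-32, 40, 144], [-30, 41, 148], [-28, 41, 151], [-26, 43, 154], [-24, 43, 156], [-22, 43, 159], [-20, 45, 160], [-18, 45, 164], [-16, 46, 167], [-14, 45, 169], [-12, 44, 171], [-10, 45, 172], [-8, 43, 174], [-6, 43, 175], [-4, 43, 176], [-2, 43, 177], [0, 42, 177], [2, 43, 177], [4, 43, 176], [6, 43, 177], [8, 44, 175], [10, 44, 174], [12, 44, 172], [14, 44, 171], [16, 45, 170], [18, 45, 169], [20, 44, 166], [22, 60, 143], [24, 127, 101], [26, 183, 81], [28, 183, 83], [30, 183, 82], [32, 183, 83], [34, 186, 81], [36, 168, 90], [38, 101, 126], [40, 43, 153], [42, 37, 153], [44, 40, 148], [46, 40, 144], [48, 37, 141], [50, 39, 140], [52, 39, 139], [54, 38, 136], [56, 36, 132], [58, 34, 126], [60, 33, 121], [62, 32, 117], [64, 32, 113], [66, 31, 110], [68, 30, 107], [70, 28, 104], [72, 28, 105], [74, 24, 115], [76, 19, 125], [78, 15, 131]]
```

View pics/w4.png

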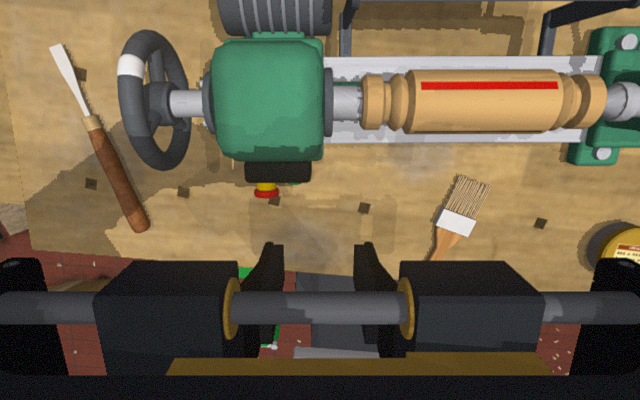

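The red line is visible at about (490,85), 31° behind the top, and the white band is on the wheel's upper back at (130,65). One more stroke of -31°.

servo_tool([
  [0.02,-0.035,0],
  [0.045,-0.07,0],
  [0.07,-0.105,0],
  [0.088,-0.13,0.01],
  [0.088,-0.13,0.03],
], spin=[0,0,0,0,0], grip=[0.6,0.6,0.6,0.6,0.6])

```text
time_s: 12.92
tcp_pos: [0.5218, 0.2938, 0.2659]
ee_rot: [[0.995, 0.098, 0.005], [0.098, -0.995, 0.003], [0.005, -0.003, -1.0]]
wrist_force: [0.8, 1.1, 0.3]
gripper_width: 0.399
gripper_force: 0.0
```

servo_tool([
  [0,0,0.025],
  [0,0,0.05],
  [0,0,0.075],
  [0,0,0.089],
  [0,0,0.089],
], spin=[0,0,0,0,0], grip=[0.6,0.6,0.6,0.6,0.6])

```text
time_s: 13.33
tcp_pos: [0.5161, 0.2868, 0.1723]
ee_rot: [[0.995, 0.095, -0.007], [0.095, -0.995, -0.005], [-0.008, 0.005, -1.0]]
wrist_force: [-0.5, 0.3, -1.1]
gripper_width: 0.398
gripper_force: 0.0
```

servo_tool([
  [0,0,0],
  [0,0,0],
  [0,0,0],
  [0,0,0],
  [0,0,0],
], spin=[0,0,0,0,0], grip=[0.75,0.95,0.95,0.95,0.95])

```text
time_s: 13.75
tcp_pos: [0.5189, 0.2875, 0.1784]
ee_rot: [[0.996, 0.094, 0.002], [0.094, -0.996, 0.002], [0.002, -0.002, -1.0]]
wrist_force: [0.5, 2.2, 1.6]
gripper_width: 0.183
gripper_force: 30.0
```

servo_tool([
  [-0.0065,0,-0.002],
  [-0.013,0,-0.003],
  [-0.0195,0,-0.003],
  [-0.0262,0,-0.002],
  [-0.0262,0,-0.002],
], spin=[0,0,0,0,0], grip=[0.95,0.95,0.95,0.95,0.95])

```text
time_s: 14.17
tcp_pos: [0.4939, 0.2851, 0.1804]
ee_rot: [[0.996, 0.094, 0.006], [0.094, -0.996, 0.003], [0.006, -0.003, -1.0]]
wrist_force: [4.0, -0.2, -0.6]
gripper_width: 0.175
gripper_force: 30.0
```

servo_tool([
  [0,0,0],
  [0,0,0],
  [0,0,0],
  [0,0,0],
  [0,0,0],
], spin=[0,0,0,0,0], grip=[0.95,0.95,0.6,0.6,0.6])

```text
time_s: 14.58
tcp_pos: [0.4913, 0.2841, 0.1785]
ee_rot: [[0.996, 0.093, -0.002], [0.093, -0.996, -0.001], [-0.002, 0.001, -1.0]]
wrist_force: [0.7, 0.2, 1.0]
gripper_width: 0.322
gripper_force: 0.0
```

servo_tool([
  [0,0,0],
  [0,0,-0.02],
  [0,0,-0.055],
  [0,0,-0.09],
  [-0.01,0.01,-0.12],
], spin=[0,0,0,0,0], grip=[0.6,0.6,0.6,0.6,0.6])

```text
time_s: 15.0
tcp_pos: [0.484, 0.2747, 0.3004]
ee_rot: [[0.996, 0.095, 0.001], [0.095, -0.996, 0.0], [0.001, 0.0, -1.0]]
wrist_force: [1.2, 0.5, 0.5]
gripper_width: 0.4
gripper_force: 0.0
```

servo_tool([
  [-0.015,0.035,0],
  [-0.03,0.07,0],
  [-0.045,0.1,0],
  [-0.05,0.12,0],
  [-0.05,0.12,0],
], spin=[0,0,0,0,0], grip=[0.6,0.6,0.6,0.6,0.6])

```text
time_s: 15.42
tcp_pos: [0.4428, 0.1463, 0.2994]
ee_rot: [[0.996, 0.091, -0.001], [0.091, -0.996, -0.0], [-0.001, -0.0, -1.0]]
wrist_force: [0.0, -0.3, -0.2]
gripper_width: 0.402
gripper_force: 0.0
```

```bash
python3 - <<'E'
from h import *
s,c=wcap("w5"); print(s["tcp_pos"],s["time_s"],s["wrist_force"])
for t in("red_line",): print(t,[(np.round(x["point"],4),round(x["conf"],2)) for x in tip_of(t,"wrist")[:2]])
a=angles(c); k=a[:,1]>110; print(a[k][:,:2].tolist(), a[k,0].mean())
v=capture("side")
for n in("guard_knob","mallet","wax","chisel"): print(n,[(np.round(x["point"],4),round(x["conf"],2)) for x in tip_of(n,"side")[:1]])
im=np.vstack([cv2.resize(c["pixels"][:250],(640,250)),cv2.resize(v["pixels"][120:320,240:480],(420,350))[:, :].copy() if 0 else np.pad(cv2.resize(v["pixels"][120:320,240:480],(384,320)),((0,0),(0,256),(0,0)))])
cv2.imwrite("pics/m5.png",im)
E
```

```text
[0.4428 0.1463 0.2994] 15.4167 [ 0.0225 -0.3485 -0.1568]
red_line [(array([0.5269, 0.0261, 0.1517]), 0.56)]
[[-4.0, 163.81845092773438], [-2.0, 202.26779174804688], [0.0, 200.92919921875], [2.0, 198.46771240234375], [4.0, 200.9251251220703], [6.0, 196.88343811035156], [8.0, 146.09617614746094]] 2.0
guard_knob [(array([0.6674, 0.0389, 0.307 ]), 0.67)]
mallet [(array([ 0.6397, -0.3591,  0.0002]), 0.87)]
wax [(array([0.6673, 0.0413, 0.3065]), 0.74)]
chisel [(array([ 0.4441,  0.4046, -0.0001]), 0.42)]
```

View pics/m5.png

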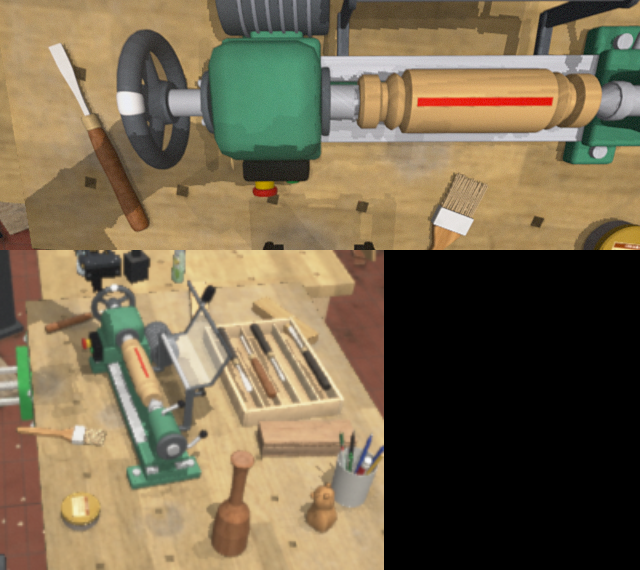

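The red line runs along the middle of the blank at (485,101), about 2° from straight up. The white band is at the wheel's top at (130,103). The guard rests open, the bystanders are in place and the robot is clear, so I'm handing in.

```bash
python3 -c "
from station import *
print(finish_job())"
```

```text
the job is handed in; nothing more can be done
None
```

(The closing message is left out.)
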